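Post the sample pot through the dust flap

TASK

The squat lidded pot on the loading shelf belongs inside the sample box. Push it with the fingertips along the shelf, in through the hanging dust flap and on until it slides down the chute to the tray inside, then draw the fingers back out so that the flap falls shut behind it. Only push the pot, do not grip, lift or topple it, and leave everything else on the bench where it is.

Things in the scene. Friction and masses are not known exactly. Their poses are not given: they have to be found in the camera images.
- pot: the sample pot: a squat round pot with a ribbed screw lid, 60 mm in diameter over its lid (the upper 16 mm; the body below is 56), 28 mm high, about 70 g, slippery underneath. Origin at the centre of its underside, z up. It starts standing on the loading shelf.
- sample_box: sample box fixed to the bench: a metal loading shelf leads to a small doorway closed by a hanging flap; behind it a clear covered chute and tray. Origin on the bench under the middle of the doorway, in the flap's plane. x axis: level along the shelf and in through the doorway (feed direction); y to its left; z up. x, y, z values given with the points below are in this frame.
- shelf_front (a point): middle of the shelf's open front edge (no rim here), x = -200 mm, z = 66 mm. The shelf is level and slippery. Guide rails 12 mm high stand along it: 106 mm apart inside up to x = -115, then converging to 73 mm at x = -36 mm and on so to the doorway.
- doorway (a point): point on the level shelf (z = 66 mm) in the middle of the doorway, straight under the flap's axle. The doorway is 73 mm wide between upright cheeks (x = -13 to +9 mm) and 48 mm high, up to the axle (4 mm thick, z = 116 mm); above and behind it a roof with its top at z = 124 mm, so a finger pointing straight down cannot pass under.
- sill_end (a point): middle of the inner end of the level part, x = +30 mm, z = 66 mm; beyond it the chute falls at 28 degrees, easing out to the tray. A pot whose centre is pushed past here slides down by itself: push its rear 10 to 15 mm past the flap's plane, the fingers leaning about 25 to 40 degrees (tips forward) to reach in under the axle.
- tray (a point): middle of the flat tray floor at the foot of the chute, inside the clear cover, x = +205 mm, z = 17.5 mm; end wall at x = +246 mm
- flap (a joint): the dust flap: a light metal plate 70 mm wide and 48 mm long with a rubber lip, hanging from an axle along its top edge. 0 rad = hanging shut, grows as it is pushed inward (stop at 1.4); it cannot swing outward. No spring or latch: it falls shut by its own weight once nothing is under it.
- timer: bystander: small white bench timer lying on the bench, 60 x 62 x 18 mm; origin at the centre of its underside
- tweezers: bystander: steel tweezers lying on the bench, 181 mm long; origin at the centre of the underside
- vial_1: bystander: small capped glass vial standing on the bench, 25 mm across, 47 mm high; origin at the centre of its underside
- vial_2: bystander: another such vial, 25 mm across, 47 mm high; origin at the centre of its underside
- weight_50g: bystander: small brass calibration weight standing on the bench, 20 mm across, 31 mm high; origin at the centre of its underside
- weigh_boat: bystander: shallow weighing dish on the bench between the instruments, 50 x 60 x 14 mm; origin at the centre of its underside
- bottle_hdpe: bystander: white plastic bottle standing between the instruments, 62 mm across, 128 mm high; origin at the centre of its underside
There are look-alikes about, which are no part of the job. Of the things shaped like the pot, the grey one is meant.

How it is judged (in metres and radians):
On the way, in this order (a step that is already met when the one before it is completed fails the run):
1. the flap is pushed open with the pot in the doorway (value of joint flap above 0.3 rad and x of pot in the frame of sample_box between -0.015 and 0.08 m), for 0.05 s.
2. the pot has slid down into the tray (x of pot in the frame of sample_box above 0.14 m and z of pot in the frame of sample_box below 0.03 m), for 0.1 s.
At the end, for the whole second after the job is handed in: the pot stands right way up and still in the tray at the lower end of the chute (its centre at least 140 mm beyond the flap's plane, tilted less than 0.25 rad), and the flap hangs shut (under 0.06 rad) and still (all of step 2 and x of pot in the frame of sample_box below 0.25 m and angle between pot's own z axis and vertical below 0.25 rad and linear speed of pot below 0.02 m/s and value of joint flap below 0.06 rad and velocity of joint flap below 0.2 rad/s); the robot touches nothing.
It fails at once if the pot is lifted off the shelf (z of pot in the frame of sample_box above 0.081 m).
It fails at once if the pot falls off the shelf (z of pot in the frame of sample_box below 0.05 m and x of pot in the frame of sample_box below 0 m).
It fails at once if the pot is toppled (angle between pot's own z axis and vertical above 1.1 rad).
It fails at once if a bystander is moved (distance of any of timer, tweezers, vial_1, vial_2, weight_50g, weigh_boat, bottle_hdpe from where it was at the start of the episode above 0.015 m).
It also fails if it takes over 35 s, if anything falls off the work surface, if the arm or the gripper's body presses on something with over 40 N, if the wrist force passes 120 N, or if a joint passes its speed limit or range.

ROBOT

A 6-joint arm with a two-finger parallel gripper is mounted at the origin on a cart in front of the work surface, level with it; the furniture and walls round the work are solid. World frame = base frame: x ahead of the robot, y to its left, z up, the work surface at z = 0. Lengths are in mm, angles in rad, forces in N, time in s.
With the tool pointing down it reaches from about 225 to 725 mm from the base axis. Payload 3.1 kg.
Tool frame: the origin (TCP) lies at the very end of the fingers, on their centre line; the grasp point (between the pads) lies 19 mm behind it; x points along the fingers, z is the direction in which the jaws open and shut, and the axes are right-handed (so a half turn about x gives the same grasp; the last joint's range is limited). The gripper opens to 85 mm and grips with 20 to 120 N. Pads are 22 mm wide; open, the fingers measure 114 mm over their backs; the gripper's body (76 mm by 85 mm) begins 54 mm behind the grasp point. The pads swing forward as they close: fully open they stand 13 mm farther back than shut.
Start: joints at [-0.128, 0.048, 0.099, 1.622, 0, 1.443], TCP at [524.993, -0.012, 231.312] pointing down, gripper open.
Joint ranges: [-2.91, 2.91], [-0.99, 1.94], [-1.21, 1.42], [-2.12, 2.29], [-1.49, 1.47], [-3.14, 3.14]. Speed limits (rad/s): [2.79, 2.79, 3.14, 3.14, 3.14, 3.14].

INTERFACE

Orientations are given as a unit quaternion [x, y, z, w].
In Python, from bench import robot, vision gives the robot as it stands. The module is installed in compiled form; this text tells all that it offers.
- The arm moves only by the shell command python3 -m crank 'ROWS'. ROWS is JSON, a list of rows, each an object with "offset": the shift along the world's x, y, z each as a share of 25 mm, from -1 to 1, a list of three; "rot": the turn, a rotation vector about the world's x, y, z each as a share of 5 degrees, from -1 to 1, a list of three; "hand": the gripper command: -1 is shut, 1 is fully open, values between are in proportion. In form: [{"offset": [tx, ty, tz], "rot": [wx, wy, wz], "hand": hand}, ...]. A call has 1 to 12 rows; each row shifts and turns the commanded pose from where the row before left it; what a row does not reach is not made up. A row lasts 1/12 s, in which the tool goes at most 41.7 mm and 7.16 degrees, less where a joint would pass 70% of its speed; a pose out of reach is approached as far as the arm can. A call with a number of a shift or a turn outside -1 to 1 is refused whole. A call with a gripper value outside its range is refused whole. The fingers move at their own pace and stop on an object; the grip force is fixed at half the most. Time passes only in rows, so rows that do not move let the fingers close. It gives the time, the measured TCP pose, the force and the opening at its end, in the units of the state.
- robot.get_obs(): the state, without advancing time (a new reading comes with each control period).
- vision.read_camera(name): name is "scene" or "side" or "wrist"; returns the picture (420x560x3 uint8, red, green, blue); there is no depth.
- vision.get_calibration(name): a dict with "K" (3x3 intrinsics, pixels), "world_from_camera" (4x4, takes a point from camera to world coordinates). Camera axes: x right, y down, z forward; pixel columns grow to the right and rows downward; lengths in mm; the calibration is good to about 2 mm. A picture is of the moment at which its call begins: read the wrist's pose just before it. get_calibration takes no time and is no camera call; for the wrist camera it gives the pose at the moment of the call.
- robot.close_job(): hands the job in, once; it reports no verdict.
The state is a dict: "clock": time; "qpos": joint angles; "qd": joint speeds; "joint_torque": joint torques, N m; "position": TCP position; "orientation": TCP orientation; "contact_force": force on the tool from outside, world axes, zero at the start; "ft_torque": the same for the moment, N m; "opening": opening from 0.0 (shut) to 1.0 (fully open).
Only numpy, scipy, OpenCV 4.12 (cv2) and the standard library are available. Lean on these libraries where they do the work, as an engineer would, in place of code of your own. Each camera call takes 0.05 s, during which the arm holds its last target. There are 200 camera calls.

## Working session

There is one attempt and no reset: what is moved stays moved. The work goes in short steps, Python scripts to look and compute and a shell command to move; the robot and the scene stay as the last step left them, time stands still between calls to the robot, and variables do not carry over. Pictures are saved under pics/ and viewed, about 8 in all and at most 12, crops included, and the job is handed in when it is done.

```bash
mkdir -p pics; python3 - <<'E'
from bench import robot, vision
import cv2,numpy as np
for n in ["scene","side"]:
    im=vision.read_camera(n); cv2.imwrite(f"pics/{n}0.png",im[:,:,::-1])
    c=vision.get_calibration(n); print(n,np.round(c["K"],1).tolist(),np.round(c["world_from_camera"],3).tolist())
o=robot.get_obs(); print(o)
E
```

```text
scene [[381.8, 0.0, 283.9], [0.0, 381.8, 203.8], [0.0, 0.0, 1.0]] [[0.814, -0.43, 0.39, 143.84], [-0.58, -0.613, 0.536, -646.186], [0.008, -0.663, -0.749, 911.261], [0.0, 0.0, 0.0, 1.0]]
side [[498.2, 0.0, 288.6], [0.0, 498.2, 213.4], [0.0, 0.0, 1.0]] [[-0.956, -0.188, 0.225, 274.736], [-0.293, 0.579, -0.761, 972.987], [0.012, -0.793, -0.609, 888.002], [0.0, 0.0, 0.0, 1.0]]
{'clock': 0.1, 'qpos': array([-1.27805818e-01,  4.86887879e-02,  9.77473058e-02,  1.62199829e+00,
       -2.43304438e-05,  1.44298791e+00]), 'qd': array([ 2.45066453e-05, -6.98907586e-04,  2.80649443e-03,  2.39126720e-03,
       -7.63595116e-04,  2.16131308e-04]), 'joint_torque': array([ 2.71639910e-03, -3.39851224e+01,  3.20935750e+01,  1.58655003e-02,
       -1.84533587e-04,  2.52461535e-05]), 'position': array([5.24446527e+02, 4.77256350e-02, 2.30224308e+02]), 'orientation': array([8.71333098e-05, 7.07859112e-01, 8.89858452e-05, 7.06353638e-01]), 'contact_force': array([ 1.2516483 , -0.85237627,  0.1351272 ]), 'ft_torque': array([-0.02081937,  0.01876025, -0.03901635]), 'opening': 1.0049708001440514}
```

View pics/scene0.png

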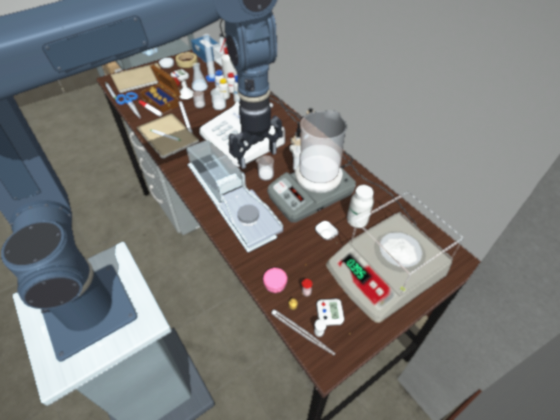

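View pics/side0.png

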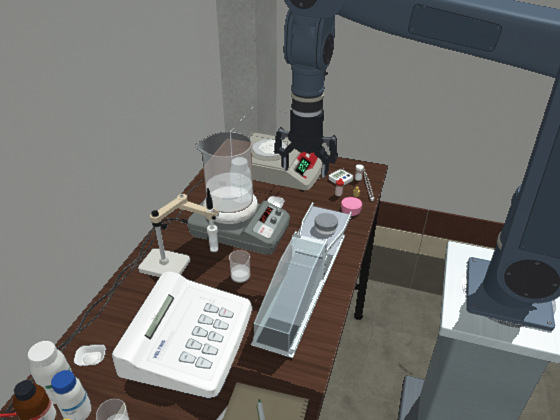

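The scene view shows a grey pot on the shelf at (248,213) and a look-alike pink one on the bench at (275,280). In the side view they are at (326,223) and (351,206). The grey one on the shelf fits the description. One enlarged crop to confirm it and get the shelf corners.

```bash
python3 - <<'E'
import cv2,numpy as np
a=cv2.imread("pics/scene0.png")[130:260,170:300]; b=cv2.imread("pics/side0.png")[190:360,240:370]
a=cv2.resize(a,None,fx=3.0,fy=3.0,interpolation=cv2.INTER_CUBIC); b=cv2.resize(b,None,fx=3,fy=3,interpolation=cv2.INTER_CUBIC)
o=np.zeros((510,780,3),np.uint8); o[:390,:390]=a; o[:510,390:]=b
cv2.imwrite("pics/crop1.png",o)
E
```

```text
(no output)
```

View pics/crop1.png

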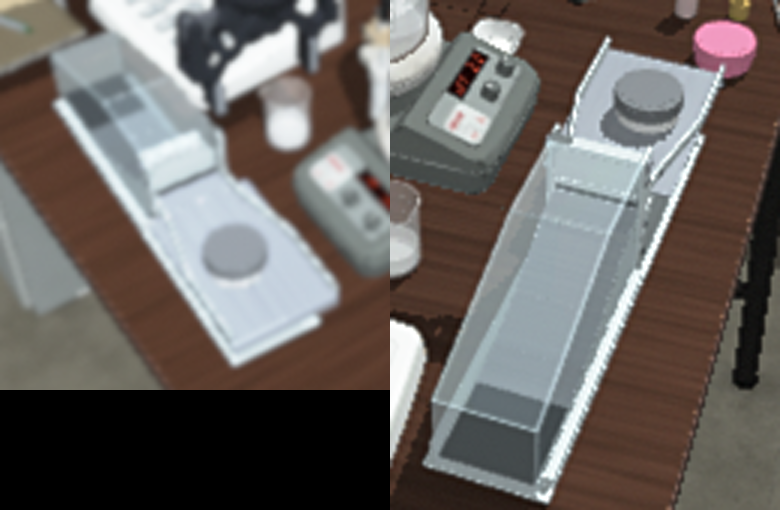

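The crop confirms it: grey ribbed pot, lid top at scene (248.3,213.3) and side (326,220). Now computing pot and box pose from these pixels.

```bash
cat > h.py <<'E'
from bench import robot, vision
import numpy as np
def ray(n,u,v,z,cal=None):
    c=cal or vision.get_calibration(n); T=c["world_from_camera"]; d=T[:3,:3]@np.linalg.inv(c["K"])@[u,v,1]
    return T[:3,3]+d*(z-T[2,3])/d[2]
def proj(n,p,cal=None):
    c=cal or vision.get_calibration(n); T=np.linalg.inv(c["world_from_camera"]); q=c["K"]@(T[:3,:3]@np.array(p)+T[:3,3]); return q[:2]/q[2]
E
python3 - <<'E'
from h import *
for n,x,y,z,l in [("scene",235,250,94,"pot"),("side",648,90,94,"pot"),("side",607,40,78,"railfrontL"),("side",722,68,78,"railfrontR"),
 ("side",427,463,0,"baseback"),("side",547,500,0,"baseback"),("side",550,145,124,"roof front far"),("side",645,155,124,"roof front near"),("scene",238,362,0,"basefront near"),("scene",320,320,0,"basefront far"),("scene",232,340,66,"shelf front near"),("scene",335,295,66,"shelffront far"),("scene",57,103,0,"baseback"),("scene",145,155,124,"rooffront near"),("scene",210,133,124,"rooffront far")]:
    u,v=(x/3+170,y/3+130) if n=="scene" else ((x-390)/3+240,y/3+190)
    print(n,l,np.round(ray(n,u,v,z),0))
E
```

```text
scene pot [467. -33.  94.]
side pot [469. -22.  94.]
side railfrontL [ 526. -103.   78.]
side railfrontR [417. -94.  78.]
side baseback [541. 336.   0.]
side baseback [449. 340.   0.]
side roof front far [518. 108. 124.]
side roof front near [444.  96. 124.]
scene basefront near [432. -83.  -0.]
scene basefront far [525. -87.  -0.]
scene shelf front near [ 420. -100.   66.]
scene shelffront far [ 525. -112.   66.]
scene baseback [453. 348.   0.]
scene rooffront near [448.  97. 124.]
scene rooffront far [515.  87. 124.]
```

```bash
python3 -m crank '[{"offset":[-0.36,-0.7,-0.3],"rot":[1,0,-0.1],"hand":-0.5},{"offset":[-0.36,-0.7,-0.3],"rot":[1,0,-0.1],"hand":-0.5},{"offset":[-0.36,-0.7,-0.3],"rot":[1,0,-0.1],"hand":-0.5},{"offset":[-0.36,-0.7,-0.3],"rot":[1,0,-0.1],"hand":-0.5},{"offset":[-0.36,-0.7,-0.3],"rot":[1,0,-0.1],"hand":-0.5},{"offset":[-0.36,-0.7,-0.3],"rot":[1,0,-0.1],"hand":-0.5},{"offset":[0,0,0],"rot":[0,0,0],"hand":-0.5},{"offset":[0,0,0],"rot":[0,0,0],"hand":-0.5}]'
python3 - <<'E'
from h import *; import cv2
from scipy.spatial.transform import Rotation as R
o=robot.get_obs(); print(o["position"],o["opening"],o["qpos"].round(2),R.from_quat(o["orientation"]).as_matrix().round(3))
a=vision.get_calibration("wrist"); im=vision.read_camera("wrist"); cv2.imwrite("pics/w1.png",im[:,:,::-1])
np.savez("w1.npz",K=a["K"],T=a["world_from_camera"])
E
```

```text
clock: 0.77
position: [469.8, -106.7, 183.9]
orientation: [0.204, 0.684, 0.164, 0.681]
contact_force: [0.4, 1.1, 0.3]
opening: 0.253
[ 469.82686413 -106.65149938  183.9044134 ] 0.2529908541295284 [-0.64  0.17  0.04  1.77  0.42  0.92] [[ 0.012  0.056  0.998]
 [ 0.502  0.863 -0.055]
 [-0.865  0.502 -0.018]]
```

View pics/w1.png

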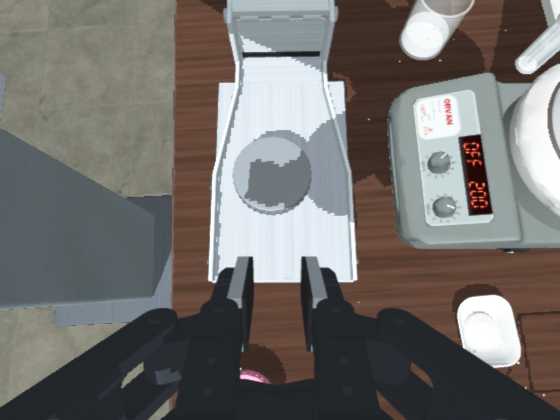

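The wrist view shows the pot (lid centre ≈(272,172)), the shelf front corners (210,282) and (356,282), and the foot of the flap from (244,54) to (321,54). The fingers are in line with the shelf.

```bash
python3 - <<'E'
from h import *; import cv2
f=np.load("w1.npz"); c={"K":f["K"],"world_from_camera":f["T"]}
for u,v,z,l in [(272,172,94,"lid"),(272,213,88,"lidrear"),(210,282,72,"frontL"),(356,282,72,"frontR"),(244,54,66,"flapL"),(321,54,66,"flapR"),(227,14,124,"roofL"),(338,14,124,"roofR")]:
    print(l,ray("",u,v,z,c).round(1))
for p in ([460,-107,184],[480,-107,184]): print(proj("",p,c).round())
E
```

```text
lid [469.5 -26.3  94. ]
lidrear [467.7 -56.6  88. ]
frontL [ 417.1 -104.4   72. ]
frontR [ 528.4 -110.6   72. ]
flapL [449.6  98.   66. ]
flapR [519.5  93.1  66. ]
roofL [442.9  89.1 124. ]
roofR [525.2  83.1 124. ]
[254. 278.]
[298. 275.]
```

```bash
python3 -m crank '[{"offset":[0,0.1,-0.85],"rot":[0,0,0],"hand":-0.5},{"offset":[0,0.1,-0.85],"rot":[0,0,0],"hand":-0.5},{"offset":[0,0.1,-0.85],"rot":[0,0,0],"hand":-0.5},{"offset":[0,0.1,-0.85],"rot":[0,0,0],"hand":-0.5},{"offset":[0,0.1,-0.85],"rot":[0,0,0],"hand":-0.5},{"offset":[0,0,0],"rot":[0,0,0],"hand":-0.5},{"offset":[0,0,0],"rot":[0,0,0],"hand":-0.5}]'
python3 - <<'E'
from h import *; import cv2
im=vision.read_camera("side")[150:300,240:440]; im2=vision.read_camera("wrist")
o=np.zeros((600,800,3),np.uint8); o[:300,:400]=cv2.resize(im,(400,300),interpolation=2); o[300:,:400]=cv2.resize(im2,(400,300)); 
o[:300,400:]=cv2.resize(im2[100:310,180:460],(400,300)); cv2.imwrite("pics/s2.png",o[:,:,::-1])
E
```

```text
clock: 1.4
position: [470.7, -90.5, 80.3]
orientation: [0.201, 0.683, 0.166, 0.682]
contact_force: [0.4, -1.1, 1.3]
opening: 0.25
```

View pics/s2.png

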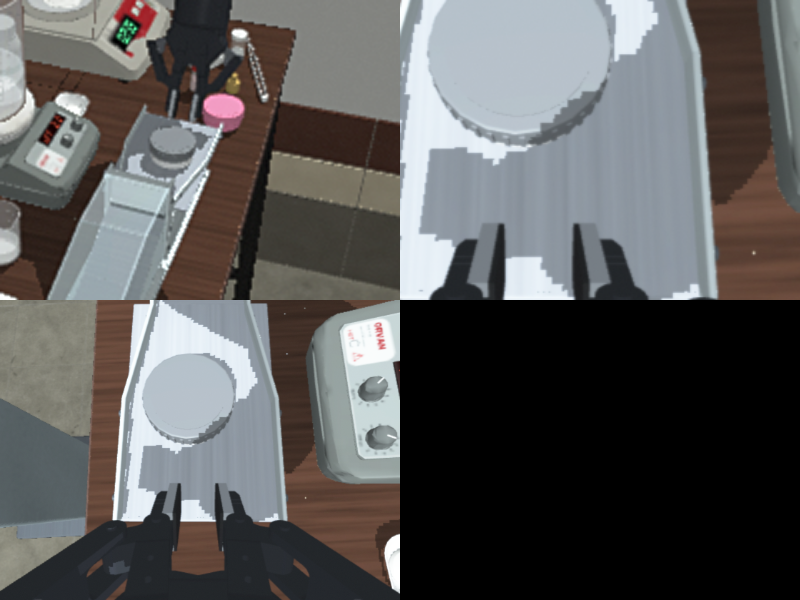

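Fingers are behind the pot, about 5 mm to its right. Shift left, lower slightly, then push gently while drifting towards the centre line.

```bash
python3 -m crank '[{"offset":[-0.2,0.3,-0.18],"rot":[0,0,0],"hand":-0.5},{"offset":[0,0.3,0],"rot":[0,0,0],"hand":-0.5},{"offset":[0.03,0.25,0],"rot":[0,0,0],"hand":-0.5},{"offset":[0.03,0.25,0],"rot":[0,0,0],"hand":-0.5},{"offset":[0.03,0.25,0],"rot":[0,0,0],"hand":-0.5},{"offset":[0.03,0.25,0],"rot":[0,0,0],"hand":-0.5},{"offset":[0.03,0.25,0],"rot":[0,0,0],"hand":-0.5},{"offset":[0.03,0.25,0],"rot":[0,0,0],"hand":-0.5},{"offset":[0.03,0.25,0],"rot":[0,0,0],"hand":-0.5},{"offset":[0.03,0.25,0],"rot":[0,0,0],"hand":-0.5}]'
python3 -m crank '[{"offset":[0.03,0.25,0],"rot":[0,0,0],"hand":-0.5},{"offset":[0.03,0.25,0],"rot":[0,0,0],"hand":-0.5},{"offset":[0.03,0.25,0],"rot":[0,0,0],"hand":-0.5},{"offset":[0.03,0.25,0],"rot":[0,0,0],"hand":-0.5},{"offset":[0,0,0],"rot":[0,0,0],"hand":-0.5}]'
python3 - <<'E'
from h import *; import cv2
im=vision.read_camera("side")[170:300,260:390]; im2=vision.read_camera("wrist")
o=np.zeros((400,800,3),np.uint8); o[:,:400]=cv2.resize(im,(400,400),interpolation=2); o[:300,400:]=cv2.resize(im2,(400,300)); 
cv2.imwrite("pics/s3.png",o[:,:,::-1])
E
```

```text
clock: 2.33
position: [472.0, -26.8, 75.5]
orientation: [0.201, 0.683, 0.165, 0.683]
contact_force: [-0.6, -1.0, 0.6]
opening: 0.244
clock: 2.75
position: [474.8, -1.2, 75.6]
orientation: [0.201, 0.683, 0.165, 0.683]
contact_force: [0.0, 0.1, -0.4]
opening: 0.25
```

View pics/s3.png

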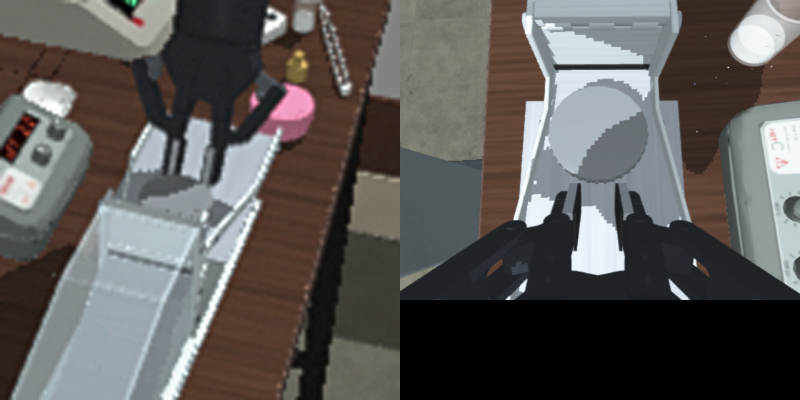

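```bash
python3 -m crank '[{"offset":[0.025,0.25,0],"rot":[0,0,0],"hand":-0.5},{"offset":[0.025,0.25,0],"rot":[0,0,0],"hand":-0.5},{"offset":[0.025,0.25,0],"rot":[0,0,0],"hand":-0.5},{"offset":[0.025,0.25,0],"rot":[0,0,0],"hand":-0.5},{"offset":[0.025,0.25,0],"rot":[0,0,0],"hand":-0.5},{"offset":[0.025,0.25,0],"rot":[0,0,0],"hand":-0.5},{"offset":[0.025,0.25,0],"rot":[0,0,0],"hand":-0.5},{"offset":[0.025,0.25,0],"rot":[0,0,0],"hand":-0.5},{"offset":[0.02,0.25,0],"rot":[0,0,0],"hand":-0.5},{"offset":[0.02,0.25,0],"rot":[0,0,0],"hand":-0.5},{"offset":[0.02,0.25,0],"rot":[0,0,0],"hand":-0.5},{"offset":[0.02,0.25,0],"rot":[0,0,0],"hand":-0.5}]'
python3 - <<'E'
from h import *; import cv2
im=vision.read_camera("side")[190:360,240:370]; im2=vision.read_camera("wrist")
o=np.zeros((510,800,3),np.uint8); o[:,:390]=cv2.resize(im,(390,510),interpolation=2); o[:300,400:]=cv2.resize(im2,(400,300)); 
cv2.imwrite("pics/s4.png",o[:,:,::-1])
E
```

```text
clock: 3.85
position: [482.0, 73.2, 75.6]
orientation: [0.201, 0.683, 0.165, 0.683]
contact_force: [0.3, -1.2, 1.1]
opening: 0.252
```

View pics/s4.png

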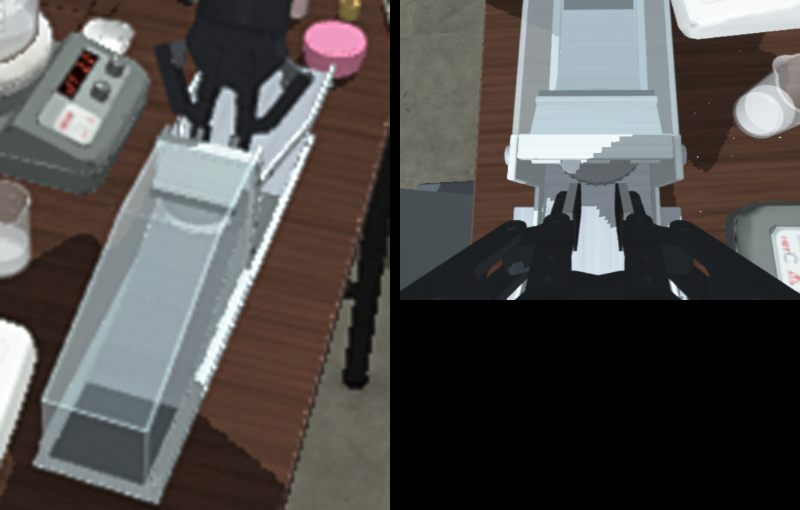

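The pot is in the doorway under the open flap, and the wrist force is near zero. Push on about 25 mm.

```bash
python3 -m crank '[{"offset":[0.02,0.25,0],"rot":[0,0,0],"hand":-0.5},{"offset":[0.02,0.25,0],"rot":[0,0,0],"hand":-0.5},{"offset":[0.02,0.25,0],"rot":[0,0,0],"hand":-0.5},{"offset":[0.02,0.25,0],"rot":[0,0,0],"hand":-0.5},{"offset":[0,0,0],"rot":[0,0,0],"hand":-0.5},{"offset":[0,0,0],"rot":[0,0,0],"hand":-0.5},{"offset":[0,0,0],"rot":[0,0,0],"hand":-0.5},{"offset":[0,0,0],"rot":[0,0,0],"hand":-0.5},{"offset":[0,0,0],"rot":[0,0,0],"hand":-0.5},{"offset":[0,0,0],"rot":[0,0,0],"hand":-0.5}]'
python3 - <<'E'
from h import *; import cv2
im=vision.read_camera("side")[190:360,240:370]; im2=vision.read_camera("wrist")
o=np.zeros((510,800,3),np.uint8); o[:,:390]=cv2.resize(im,(390,510),interpolation=2); o[:300,400:]=cv2.resize(im2,(400,300)); 
cv2.imwrite("pics/s5.png",o[:,:,::-1])
E
```

```text
clock: 4.78
position: [485.2, 92.3, 74.4]
orientation: [0.198, 0.683, 0.159, 0.685]
contact_force: [-0.5, -16.3, -1.2]
opening: 0.25
```

View pics/s5.png

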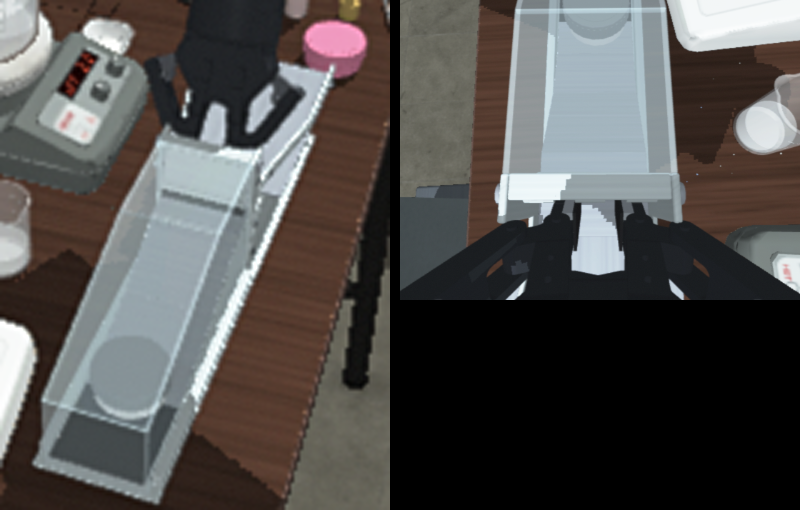

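The pot has slid down the chute. The fingers now press on the frame with 16 N, so back out at once, then rise clear.

```bash
python3 -m crank '[{"offset":[-0.02,-0.3,0],"rot":[0,0,0],"hand":-0.5},{"offset":[-0.02,-0.4,0],"rot":[0,0,0],"hand":-0.5},{"offset":[-0.02,-0.4,0],"rot":[0,0,0],"hand":-0.5},{"offset":[-0.03,-0.5,0],"rot":[0,0,0],"hand":-0.5},{"offset":[-0.03,-0.5,0],"rot":[0,0,0],"hand":-0.5},{"offset":[-0.03,-0.5,0],"rot":[0,0,0],"hand":-0.5},{"offset":[-0.03,-0.5,0.2],"rot":[0,0,0],"hand":-0.5},{"offset":[-0.03,-0.5,0.5],"rot":[0,0,0],"hand":-0.5},{"offset":[0,0,0.8],"rot":[0,0,0],"hand":-0.5},{"offset":[0,0,0.8],"rot":[0,0,0],"hand":-0.5},{"offset":[0,0,0.8],"rot":[0,0,0],"hand":-0.5},{"offset":[0,0,0],"rot":[0,0,0],"hand":-0.5}]'
python3 -m crank '[{"offset":[0,0,0],"rot":[0,0,0],"hand":-0.5},{"offset":[0,0,0],"rot":[0,0,0],"hand":-0.5},{"offset":[0,0,0],"rot":[0,0,0],"hand":-0.5},{"offset":[0,0,0],"rot":[0,0,0],"hand":-0.5},{"offset":[0,0,0],"rot":[0,0,0],"hand":-0.5},{"offset":[0,0,0],"rot":[0,0,0],"hand":-0.5},{"offset":[0,0,0],"rot":[0,0,0],"hand":-0.5},{"offset":[0,0,0],"rot":[0,0,0],"hand":-0.5},{"offset":[0,0,0],"rot":[0,0,0],"hand":-0.5},{"offset":[0,0,0],"rot":[0,0,0],"hand":-0.5}]'
python3 - <<'E'
from h import *; import cv2
im=vision.read_camera("side")[190:360,240:370]; im2=vision.read_camera("wrist"); im3=vision.read_camera("scene")[200:360,200:360]
o=np.zeros((600,800,3),np.uint8); o[:510,:390]=cv2.resize(im,(390,510),interpolation=2); o[:300,400:]=cv2.resize(im2,(400,300)); o[300:,400:700]=cv2.resize(im3,(300,300))
cv2.imwrite("pics/s6.png",o[:,:,::-1])
E
```

```text
clock: 5.88
position: [480.9, 6.6, 157.2]
orientation: [0.201, 0.681, 0.165, 0.685]
contact_force: [0.4, 1.2, 0.5]
opening: 0.253
clock: 6.72
position: [478.8, 7.5, 153.1]
orientation: [0.201, 0.683, 0.165, 0.683]
contact_force: [-0.1, -0.7, -0.8]
opening: 0.253
```

View pics/s6.png

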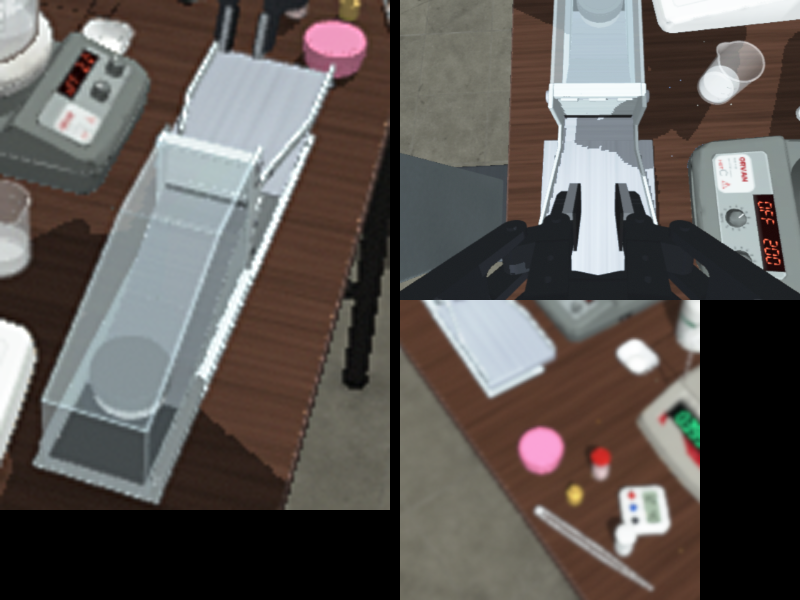

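```bash
python3 - <<'E'
from h import *
d=np.array([484.5,95.5,0]); u=np.array([.058,.998,0])
for z in (45.5,50,55):
    p=ray("side",240+132/3,190+369/3,z); print(z,p.round(0),"box x",((p-d)@u).round(0))
e=d+u*140+[0,0,17.5]; 
for b in (140,170,205,246): print(b,((proj("side",d+u*b+[0,0,17.5])-[240,190])*3).round())
E
```

```text
45.5 [490. 268.  46.] box x 173.0
50 [489. 272.  50.] box x 176.0
55 [488. 276.  55.] box x 180.0
140 [142. 362.]
170 [128. 390.]
205 [111. 425.]
246 [ 90. 468.]
```

Pot centre is about 173 mm past the flap's plane (limit 140). I'll check that it is still, then hand in.

```bash
python3 - <<'E'
from h import *; import cv2
a=vision.read_camera("side")[190:360,240:340].astype(int)
b=cv2.imread("pics/s5.png")[:,:390,::-1]
c0=cv2.imread("pics/s6.png")[:510,:390,::-1]
print("tray region s5 vs s6 mean diff", np.abs(b[320:500,40:180].astype(int)-c0[320:500,40:180]).mean())
for _ in range(6): c=vision.read_camera("side")[190:360,240:340].astype(int)
print("now vs +0.3s max diff",np.abs(a-c).max(), robot.get_obs()["contact_force"].round(1))
robot.close_job()
E
```

```text
tray region s5 vs s6 mean diff 0.599510582010582
now vs +0.3s max diff 21 [-1.1 -0.2  0. ]
the job is handed in; nothing more can be done
```

I pushed the grey pot along the shelf and in through the flap with leaning, part-open fingertips. It slid down the chute, and I then drew the fingers back out and raised them clear. The job is handed in; it took about 7 s of the 35 s allowed.

**Last checks**
- **Pot:** it stands at about x = 173 mm in the box frame, so past the 140 mm limit but short of the tray's middle at 205 mm. It looks upright, but I did not measure its tilt. The tray area was nearly unchanged (mean difference 0.6) between the pictures from just before withdrawing and about 2 s later. Over the last 0.3 s the most any pixel differed was 21 grey levels; I took that for image noise.
- **Flap:** it hangs shut in the side and wrist views, by eye only; its angle was not measured.
- **Robot:** it is clear of everything, with wrist force around 1 N, which is noise.
- **Bystanders:** those in the last pictures look unmoved. The bottle was only partly in view, and I did not measure any of their positions.

**One disagreement:** at full reach the gripper met the box frame. The wrist force read 16 N and the tool stopped about 5 mm short of its target. The pot was already sliding by then. I backed out straight away, and 16 N is below the 40 N limit.

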